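# Press the stepped shim home under the chuck's lip and hold it

## Task

Turn the black wing knob on the magnetic chuck clockwise, seen from above, until it clicks over and stays over by itself, so that its locking pin is clear of the slot. Then lay the stepped brass shim block on the chuck face and push its low tongue under the steel lip until it is fully home against the end stop. A spring ejector pushes it back off the stop, so finish while still holding it pressed home, ready for me to drop the pin and switch on; leave the other things on the table where they are.

Things in the scene. Friction and masses are not known exactly. Their poses are not given: they have to be found in the camera images.
- chuck: Grey magnetic chuck fixed to the table, 180 (x) x 130 (y) x 48 mm high, with a 50 x 22 x 12 mm lug low on each long side. Origin under its centre, z up. Its bare striped top face (48 mm above the table) is free from x = -90 to +29 mm; on the rest of it stands the dark steel nest (see slot).
- slot (a point): Mouth of the slot in the nest: on the chuck face at chuck x = +34 mm, y = 0, chuck's axes. Lip bar over the slot: 84 mm wide (y), from here 54 mm along +x, underside 13 mm, top 23 mm above the face; 4 screw heads rise 6 mm more. Slot 44 mm wide, 13 mm high, cheeks flared to 58 mm, 4 mm before the mouth, end stop 36 mm in. The tongue goes in along +x.
- home (a point): Point on the chuck face (chuck x = +15 mm, y = 0, 48 mm above the table) with the chuck's axes: where the origin of stepped_shim lies, axes matching, when the shim is fully home.
- knob_grip (a point): Point on the wing knob's vertical axis (chuck x = +52 mm, y = 0), 55 mm above the chuck face, 3 mm below the wing's top; turns with the knob, x axis along the wing. Black wing 42 mm long (x), 12 mm thick (y), 22 mm high, on a 20 mm hub; the wing's underside is 36 mm above the face. A good place for the TCP to grip the wing across its thickness.
- knob (a joint): Knob angle, rad, growing clockwise from above, with stops at 0 and 1.40. At 0 the wing lies 80 degrees anticlockwise from the chuck's x axis and the locking pin blocks the slot. An over-centre spring resists (up to 0.11 N m) until 0.9; let go earlier it springs back to 0, later it snaps on to 1.40 and stays: wing in line with the slot, pin lifted flush with the lip's underside.
- ejector (a joint): Travel of the spring ejector, a 7 mm pin that sticks 6 mm out of the end stop into the slot, 5 mm above the face. 0 = out, 0.006 m = pressed flush. It pushes back with 2 N at first and about 7 N when flush, enough to push the shim back off the stop when nothing holds it.
- stepped_shim: Brass block, 0.35 to 0.7 kg. Origin under the centre of its tall step, z up. Step 22 (x) x 50 (y) x 50 mm high, best gripped across its 50 mm width. Low tongue from x = +11 to +55 mm, 40 mm wide, 10 mm thick, level with the underside, 14 mm square hole for the pin. Lies on the table left or right of the chuck, tongue within 35 degrees of +x.
- plain_shim: Bystander: plain brass block without a tongue, 45 x 50 x 30 mm high, loose, on the other side of the chuck from the stepped one. Origin under its centre.
- chuck_key: Bystander: chrome drill chuck key, a T 125 mm long and 106 mm across, 16 mm high, lying loose. Origin under the handle, shank along +x.
- clamp_bar: Bystander: battered red steel clamp bar with a long slot, 190 (x) x 38 x 18 mm, lying loose beyond the chuck. Origin under its centre.
- step_block: Bystander: dark steel staircase-shaped clamp support, 55 x 30 x 44 mm, loose. Origin under its centre.
- spanner: Bystander: steel spanner lying loose, along its x axis.
- flange_nut: Bystander: loose hexagon flange nut, 30 mm across, 12 mm high. Origin under its centre.
There are look-alikes about, which are no part of the job. Leave any green or red look-alike of the stepped_shim alone.

How it is judged:
By the outcome, as a careful person would: the job done as asked, in the order asked, and still so for the second after the job is handed in, while the arm keeps its last pose, push and grip.
It also fails if it takes over 59 s, if anything falls off the work surface, if the arm or the gripper's body presses on something with over 40 N, if the wrist force passes 120 N, or if a joint passes its speed limit or range.

## Robot

A 6-joint arm with a two-finger parallel gripper is mounted at the origin on the work surface. World frame = base frame: x ahead of the robot, y to its left, z up, the work surface at z = 0. Lengths are in m, angles in degrees, forces in N, time in s.
With the tool pointing down it reaches from about 0.4 to 0.825 m from the base axis. Payload 7 kg.
Tool frame: the origin (TCP) lies between the finger pads, 19 mm behind the fingertips; this is the grasp point; z points along the fingers, y is the line along which they close (so a half turn about z gives the same grasp; the last joint's range is limited). The gripper opens to 88 mm and grips with 3 to 60 N. Pads are 19 mm wide; open, the fingers measure 130 mm over their backs; the gripper's body (78 mm by 193 mm) begins 47 mm behind the grasp point.
Start: joints at [86.923, 20.546, 0.682, 0, -70.136, -16.507], TCP at [0.226, 0.636, 0.245] pointing down, gripper open.
Joint ranges: [-176.03, 176.03], [-82.01, 121.73], [-58.28, 71.71], [-173.87, 95.51], [-174.79, -0.11], [-173.66, 173.66]. Speed limits (degrees/s): [136.94, 136.94, 172.46, 180, 180, 180].

## Interface

Orientations are given as [roll, pitch, yaw] about the fixed x, y, z axes, in that order (R = Rz(yaw) Ry(pitch) Rx(roll)).
In Python, from plant import get_state, capture, close_job gives the robot as it stands.
- The arm moves only by the tool apply_moves, never from a script. Its argument "targets" is a list of rows, each a list of 7 numbers: the opening, from 0 (shut) to 1 (fully open), then the shift along the tool's x, y, z normalised to -1 to 1, where 1 is 1000 mm, then the turn, a rotation vector about the tool's x, y, z normalised to -1 to 1, where 1 is 90 degrees. In form: [[claw, tx, ty, tz, ax, ay, az], ...]. A call has 1 to 20 rows; each row shifts and turns the commanded pose from where the row before left it, along the tool's axes as they then stand; what a row does not reach is not made up. A row lasts 1/12 s, in which the tool goes at most 41.7 mm and 7.16 degrees, less where a joint would pass 70% of its speed; a pose out of reach is approached as far as the arm can. A call with a number of a shift or a turn outside -1 to 1 is refused whole. A call with a gripper value outside its range is refused whole. The fingers move at their own pace and stop on an object; "newtons" is the grip in N (left out, the last holds). Time passes only in rows, so rows that do not move let the fingers close. It gives the time, the measured TCP pose, the force, the opening and the grip force at its end, in the units of the state.
- get_state(): the state, without advancing time (a new reading comes with each control period).
- capture(name): name is "scene" or "top" or "wrist"; returns a dict with "frame" (400x640x3 uint8, red, green, blue), "range_z" (400x640 float32, m along the optical axis (not along the pixel's ray), 0 where there is no reading), "camera_matrix" (3x3 intrinsics, pixels), "T" (4x4, takes a point from camera to world coordinates). Camera axes: x right, y down, z forward; pixel columns grow to the right and rows downward; lengths in m; the calibration is good to about 2 mm. A picture is of the moment at which its call begins.
- close_job(): hands the job in; it is judged then, once.
The state is a dict: "time_s": time; "joints": joint angles; "qd": joint speeds; "joint_torque": joint torques, N m; "tcp_pos": TCP position; "eef_rot": TCP orientation; "contact_force": force on the tool from outside, world axes, zero at the start; "moment": the same for the moment, N m; "gripper_width": finger opening in m; "gripper_force": force on a finger pad.
Only numpy, scipy, OpenCV 4.12 (cv2) and the standard library are available. Lean on these libraries where they do the work, as an engineer would, in place of code of your own. Each camera call takes 0.05 s, during which the arm holds its last target. There are 200 camera calls.

## Working session

There is one attempt and no reset: what is moved stays moved. The work goes in short steps, Python scripts to look and compute and a tool call to move; the robot and the scene stay as the last step left them, time stands still between calls to the robot, and variables do not carry over. Pictures are saved under pics/ and viewed, at most 10 in all, crops included, and the job is handed in when it is done.

Besides the shell and the picture viewer there is one more tool, called after "Call:" as name(argument=value, ...), one argument or row to a line, values as JSON. apply_moves: Moves the arm, as the interface text tells. Scaled input: -1 to 1 covers 1000 mm each way for a shift and 90 degrees each way for a turn. Its arguments: {"type":"object","properties":{"targets":{"type":"array","items":{"type":"array","items":{"type":"number"}}},"newtons":{"type":"number"}},"required":["targets"]}

```bash
mkdir -p pics; ls
python3 - <<'E'
from plant import *
import cv2,numpy as np
s=get_state(); print(s)
for n in("top","scene"):
    c=capture(n); np.savez(n+"0.npz",**{k:c[k] for k in c}); print(n,c["camera_matrix"].tolist(),c["T"].round(3).tolist())
    cv2.imwrite(f"pics/{n}0.png",cv2.cvtColor(c["frame"],cv2.COLOR_RGB2BGR))
E
```

```text
pics
{'time_s': 0.0, 'joints': array([ 8.69228127e+01,  2.05907511e+01,  6.31749135e-01, -2.11656702e-02,
       -7.01346972e+01, -1.65075533e+01]), 'qd': array([-0.03796297, -0.07744353, -0.00308496, -0.01587775, -0.04813476,
        0.05145735]), 'joint_torque': array([ 1.22572428e-04, -5.82719564e+01,  2.93043441e+01,  6.99671432e+00,
        6.76073789e-03, -1.74824168e-04]), 'tcp_pos': array([0.22611554, 0.63549836, 0.24441171]), 'eef_rot': array([ 1.79904509e+02, -7.54980538e-03, -1.95919429e+01]), 'contact_force': array([-0.04378299,  0.78782064,  0.06603917]), 'moment': array([-0.00274069, -0.00640504, -0.02588693]), 'gripper_force': 0.0, 'gripper_width': 0.08769887913385357}
top [[477.453624255521, 0.0, 314.02040244377116], [0.0, 477.453624255521, 202.21480959767007], [0.0, 0.0, 1.0]] [[-0.021, -0.983, 0.183, 0.384], [-1.0, 0.02, -0.006, -0.027], [0.002, -0.184, -0.983, 1.16], [0.0, 0.0, 0.0, 1.0]]
scene [[444.27082818812113, 0.0, 319.12232294592013], [0.0, 444.27082818812113, 196.4365338848018], [0.0, 0.0, 1.0]] [[-0.808, 0.419, -0.413, 1.069], [0.589, 0.577, -0.566, 0.646], [0.001, -0.701, -0.713, 0.956], [0.0, 0.0, 0.0, 1.0]]
```

View pics/top0.png

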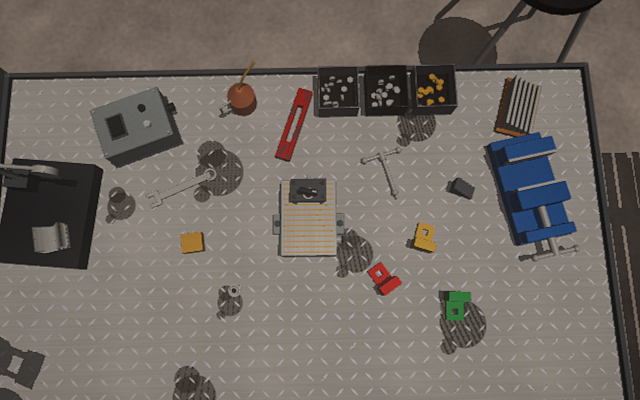

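View pics/scene0.png

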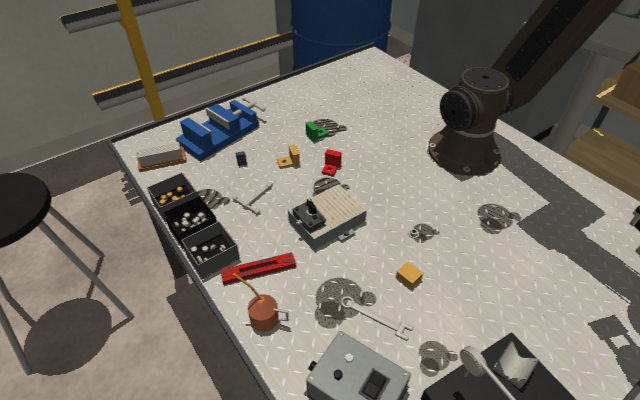

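The top view shows the chuck at (308,217) with the nest and knob at its upper end (308,190). The stepped brass shim is at (424,237), the plain shim at (192,242), and the red and green look-alikes at (384,279) and (457,304). Next I'll measure the chuck and the shim from depth.

```bash
cat > h.py <<'E'
import numpy as np,cv2
def cloud(c):
    z=c["range_z"].astype(float);K=c["camera_matrix"];T=c["T"]
    v,u=np.mgrid[:z.shape[0],:z.shape[1]]
    P=np.stack([(u-K[0,2])/K[0,0]*z,(v-K[1,2])/K[1,1]*z,z],-1)@T[:3,:3].T+T[:3,3]
    P[z==0]=np.nan
    return P
def proj(c,p):
    K=c["camera_matrix"];T=c["T"];q=(np.asarray(p)-T[:3,3])@T[:3,:3];q=q@K.T
    return q[...,:2]/q[...,2:]
def rect(p):
    (c,s,a)=cv2.minAreaRect((p[:,:2]*1000).astype(np.float32)); return np.round(c,1),np.round(s,1),round(a,1)
E
python3 - <<'E'
from h import *
for n in("top","scene"):
    c=dict(np.load(n+"0.npz"));P=cloud(c)
    hsv=cv2.cvtColor(c["frame"],cv2.COLOR_RGB2HSV)
    if n=="top": top=P[217,308]; sh=P[237,424]; print(top,sh)
    d=np.hypot(P[...,0]-top[0],P[...,1]-top[1])
    table=np.median(P[...,2][(d>.15)&(d<.25)]);print(n,"table",table)
    m=(d<.15)
    for lo,hi in((.04,.053),(.066,.08),(.095,.115)):
        k=m&(P[...,2]>lo)&(P[...,2]<hi)
        print("chuck",lo,k.sum(),rect(P[k]),P[k].mean(0).round(4))
    d=np.hypot(P[...,0]-sh[0],P[...,1]-sh[1]); br=(hsv[...,0]>12)&(hsv[...,0]<32)&(hsv[...,1]>110)&(d<.07)
    for lo,hi in((.005,.015),(.045,.056),(.003,.06)):
        k=br&(P[...,2]>lo)&(P[...,2]<hi)
        if k.sum()>5: print("shim",lo,k.sum(),rect(P[k]),P[k].mean(0).round(4))
c=dict(np.load("top0.npz"))
a=cv2.cvtColor(c["frame"],cv2.COLOR_RGB2BGR)
A=cv2.resize(a[165:275,255:355],None,fx=5,fy=5,interpolation=2);B=cv2.resize(a[205:275,395:455],None,fx=5,fy=5,interpolation=2)
B=cv2.copyMakeBorder(B,0,A.shape[0]-B.shape[0],0,0,0);cv2.imwrite("pics/crop1.png",np.hstack([A,B]))
E
```

```text
[ 0.55600251 -0.01844669  0.04788545] [ 0.50742666 -0.29829083  0.00725118]
top table 0.0008973030519946468
chuck 0.04 3285 (array([556.7, -19.8]), array([129.9, 180.4]), 88.8) [ 0.5387 -0.0198  0.0488]
chuck 0.066 674 (array([616. , -21.1]), array([82.2, 54.2]), 89.4) [ 0.6166 -0.0211  0.0722]
chuck 0.095 109 (array([607.3, -20.4]), array([41.4, 12.4]), 79.6) [ 0.6065 -0.0206  0.1056]
shim 0.005 209 (array([ 520.4, -300.2]), array([39.7, 38.9]), 72.5) [ 0.521  -0.3006  0.0101]
shim 0.045 192 (array([ 486. , -289.1]), array([48.8, 22.3]), 71.4) [ 0.486  -0.2887  0.0502]
shim 0.003 428 (array([ 507. , -296.1]), array([48.8, 66.5]), 71.6) [ 0.504  -0.2944  0.0291]
scene table 0.0006270749678410903
chuck 0.04 1690 (array([557.6, -18.8]), array([133.1, 186.8]), 88.7) [ 0.543  -0.0079  0.0482]
chuck 0.066 420 (array([619.1, -20.1]), array([88. , 55.8]), 89.6) [ 0.6223 -0.0145  0.0717]
chuck 0.095 75 (array([608.7, -20.1]), array([44. , 12.1]), 79.3) [ 0.6102 -0.0171  0.1038]
shim 0.005 132 (array([ 509.7, -295.2]), array([48.5, 66.4]), 60.6) [ 0.5161 -0.2948  0.0101]
shim 0.045 73 (array([ 487.2, -291. ]), array([54.2, 20. ]), 72.1) [ 0.4881 -0.288   0.0499]
shim 0.003 280 (array([ 508.9, -295.6]), array([59., 64.]), 71.7) [ 0.5042 -0.2886  0.0248]
```

View pics/crop1.png

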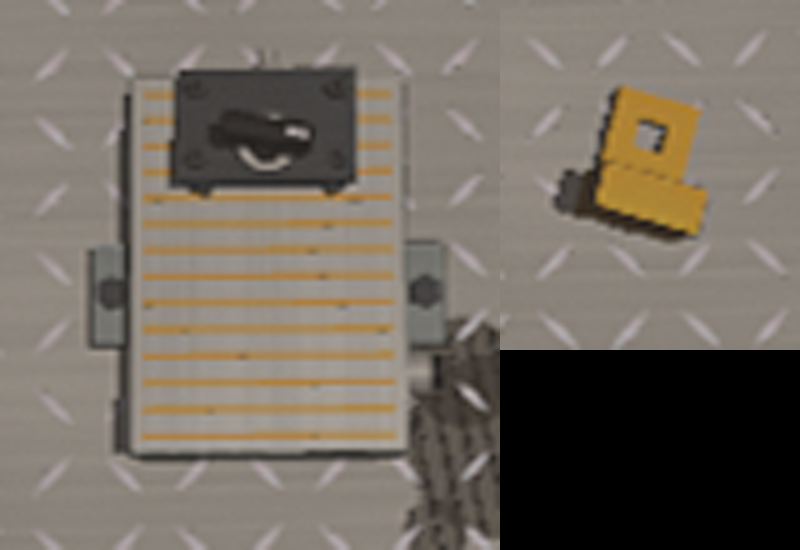

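The crop shows the wing lying across the nest at crop (260,135). The shim's tongue with its square hole is at crop (652,135) and its step is below, pointing roughly +x at yaw ≈ -18°. I'll move above the knob first.

Call:
apply_moves(
  targets=[
    [1,0.029,0.0245,0.0025,0,0,0],
    [1,0.029,0.0245,0.0025,0,0,0],
    [1,0.029,0.0245,0.0025,0,0,0],
    [1,0.029,0.0245,0.0025,0,0,0],
    [1,0.029,0.0245,0.0025,0,0,0],
    [1,0.029,0.0245,0.0025,0,0,0],
    [1,0.029,0.0245,0.0025,0,0,0],
    [1,0.029,0.0245,0.0025,0,0,0],
    [1,0.029,0.0245,0.0025,0,0,0],
    [1,0.029,0.0245,0.0025,0,0,0],
    [1,0.029,0.0245,0.0025,0,0,0],
    [1,0.029,0.0245,0.0025,0,0,0],
    [1,0.029,0.0245,0.0025,0,0,0],
    [1,0.029,0.0245,0.0025,0,0,0],
    [1,0.029,0.0245,0.0025,0,0,0],
    [1,0.029,0.0245,0.0025,0,0,0],
    [1,0.029,0.0245,0.0025,0,0,0],
    [1,0.029,0.0245,0.0025,0,0,0],
    [1,0.029,0.0245,0.0025,0,0,0],
    [1,0.029,0.0245,0.0025,0,0,0],
  ],
)

```text
time_s: 1.77
tcp_pos: [0.6089, -0.022, 0.1949]
eef_rot: [180.0, 0.0, -19.6]
contact_force: [0.6, 1.7, 0.2]
gripper_width: 0.0882
gripper_force: 0.0
```

Call:
apply_moves(
  targets=[
    [1,0,0,0,0,0,0.075],
    [1,0,0,0,0,0,0.075],
    [1,0,0,0,0,0,0.075],
    [1,0,0,0,0,0,0.075],
    [1,0,0,0,0,0,0.075],
    [1,0,0,0,0,0,0.075],
    [1,0,0,0,0,0,0.075],
    [1,0,0,0,0,0,0.075],
    [1,0,0,0,0,0,0.075],
    [1,0,0,0,0,0,0.075],
    [1,0,0,0,0,0,0.075],
    [1,0,0,0,0,0,0.075],
    [1,0,0,0,0,0,0],
  ],
)

```text
time_s: 2.85
tcp_pos: [0.6082, -0.0202, 0.1949]
eef_rot: [179.9, -0.0, -100.9]
contact_force: [-0.3, -0.5, 1.0]
gripper_width: 0.088
gripper_force: 0.0
```

Run:
```python
from plant import *
from h import *
s=get_state();print(s["time_s"],s["joints"].round(1),s["tcp_pos"].round(4),s["eef_rot"].round(2),s["contact_force"].round(1))
c=capture("wrist");np.savez("w1.npz",**c);P=cloud(c);print(c["T"].round(3).tolist())
d=np.hypot(P[...,0]-.608,P[...,1]+.02)
for lo,hi in((.04,.053),(.066,.0745),(.095,.115)):
    k=(d<.15)&(P[...,2]>lo)&(P[...,2]<hi)
    if k.sum()>5: print(lo,k.sum(),rect(P[k]),P[k].mean(0).round(4))
cv2.imwrite("pics/w1.png",cv2.cvtColor(c["frame"],cv2.COLOR_RGB2BGR))
```

```text
2.85 [ 16.5  16.5 -12.1  -0.  -61.5 -27.4] [ 0.6082 -0.0202  0.1949] [ 1.7995e+02 -1.0000e-02 -1.0090e+02] [-0.3 -0.5  1. ]
[[-0.982, 0.182, 0.054, 0.592], [0.19, 0.94, 0.282, -0.096], [0.0, 0.287, -0.958, 0.334], [0.0, 0.0, 0.0, 1.0]]
0.04 17709 (array([554.8, -19.9]), array([129.8, 181.9]), 89.1) [ 0.5356 -0.0263  0.0477]
0.066 3731 (array([614.2, -20.9]), array([84., 54.]), 89.1) [ 0.6158 -0.0253  0.0705]
0.095 700 (array([605.4, -21.4]), array([41.3, 11.5]), 79.3) [ 0.6048 -0.0228  0.1047]
```

View pics/w1.png

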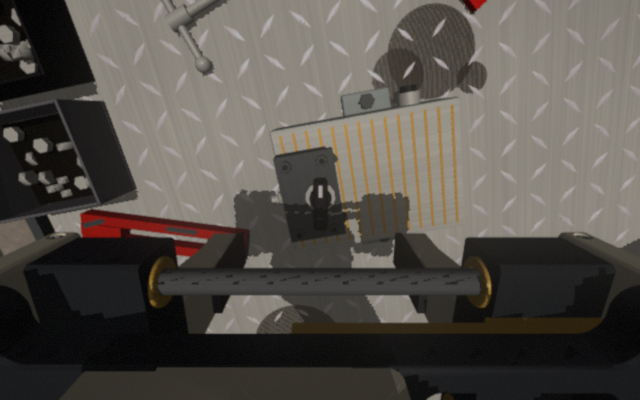

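The wrist view shows the wing between the fingers' closing line, at about (320,203). The three views put the knob axis near (0.607,-0.021). Now I descend and grip the wing lightly.

Call:
apply_moves(
  newtons=20,
  targets=[
    [1,0.0005,0.001,0.02,0,0,0],
    [1,0,0,0.025,0,0,0],
    [1,0,0,0.025,0,0,0],
    [1,0,0,0.015,0,0,0],
    [1,0,0,0.006,0,0,0],
    [0.25,0,0,0,0,0,0],
    [0.25,0,0,0,0,0,0],
    [0.25,0,0,0,0,0,0],
    [0.25,0,0,0,0,0,0],
    [0.25,0,0,0,0,0,0],
    [0,0,0,0,0,0,0],
    [0,0,0,0,0,0,0],
    [0,0,0,0,0,0,0],
  ],
)

```text
time_s: 3.98
tcp_pos: [0.6075, -0.0204, 0.1046]
eef_rot: [-180.0, 0.0, -100.6]
contact_force: [0.2, 0.6, 0.5]
gripper_width: 0.0402
gripper_force: 0.0
```

Call:
apply_moves(
  targets=[
    [0,0,0,0,0,0,0],
    [0,0,0,0,0,0,0],
    [0,0,0,0,0,0,0],
    [0,0,0,0,0,0,0],
    [0,0,0,0,0,0,0],
    [0,0,0,0,0,0,0],
    [0,0,0,0,0,0,0],
    [0,0,0,0,0,0,0],
  ],
)

```text
time_s: 4.65
tcp_pos: [0.6074, -0.0205, 0.1043]
eef_rot: [180.0, -0.0, -100.6]
contact_force: [0.2, -0.4, -0.2]
gripper_width: 0.0122
gripper_force: 20.0
```

Call:
apply_moves(
  newtons=40,
  targets=[
    [0,0,0,0,0,0,0],
    [0,0,0,0,0,0,0.05],
    [0,0,0,0,0,0,0.05],
    [0,0,0,0,0,0,0.05],
    [0,0,0,0,0,0,0.05],
    [0,0,0,0,0,0,0.05],
    [0,0,0,0,0,0,0.05],
  ],
)

```text
time_s: 5.23
tcp_pos: [0.6076, -0.0206, 0.1043]
eef_rot: [-180.0, 0.0, -127.8]
contact_force: [-0.0, -0.9, -1.5]
gripper_width: 0.0117
gripper_force: 40.0
```

Call:
apply_moves(
  targets=[
    [0,0,0,0,0,0,0.06],
    [0,0,0,0,0,0,0.06],
    [0,0,0,0,0,0,0.06],
    [0,0,0,0,0,0,0.06],
    [0,0,0,0,0,0,0.06],
    [0,0,0,0,0,0,0.06],
    [0,0,0,0,0,0,0.06],
    [0,0,0,0,0,0,0.06],
    [0,0,0,0,0,0,0.06],
    [0,0,0,0,0,0,0.04],
    [0,0,0,0,0,0,0],
  ],
)

```text
time_s: 6.15
tcp_pos: [0.6079, -0.0211, 0.1043]
eef_rot: [-180.0, 0.0, -180.0]
contact_force: [3.9, -5.1, -2.4]
gripper_width: 0.0114
gripper_force: 40.0
```

Call:
apply_moves(
  targets=[
    [0.6,0,0,0,0,0,0],
    [0.6,0,0,0,0,0,0],
    [0.6,0,0,0,0,0,0],
    [0.8,0,0,0,0,0,0],
    [0.8,0,0,0,0,0,0],
    [0.8,0,0,-0.01,0,0,0],
    [0.8,0,0,-0.03,0,0,0],
    [0.8,0,0,-0.03,0,0,0],
    [0.8,0,0,-0.03,0,0,0],
    [0.8,0,0,-0.02,0,0,0],
    [0.8,0,0,0,0,0,0],
    [0.8,0,0,0,0,0,0],
  ],
)

```text
time_s: 7.15
tcp_pos: [0.608, -0.0202, 0.2267]
eef_rot: [179.9, 0.2, -179.8]
contact_force: [-0.5, -0.6, -0.6]
gripper_width: 0.0697
gripper_force: 0.0
```

Run:
```python
from plant import *
from h import *
s=get_state();print(s["time_s"],s["joints"].round(1),s["tcp_pos"].round(4),s["eef_rot"].round(2),s["gripper_width"])
for n in("wrist","top"):
    c=capture(n);np.savez(n+"2.npz",**c);P=cloud(c)
    d=np.hypot(P[...,0]-.608,P[...,1]+.02)
    for lo,hi in((.04,.053),(.066,.0745),(.095,.115)):
        k=(d<.15)&(P[...,2]>lo)&(P[...,2]<hi)
        if k.sum()>5: print(n,lo,k.sum(),rect(P[k]),P[k].mean(0).round(4))
    cv2.imwrite(f"pics/{n}2.png",cv2.cvtColor(c["frame"],cv2.COLOR_RGB2BGR))
```

```text
7.15 [  16.5   14.9   -9.8    0.   -65.  -106.2] [ 0.608  -0.0202  0.2267] [ 179.94    0.21 -179.77] 0.06969380009904957
wrist 0.04 17467 (array([553.4, -19.9]), array([130.4, 179.1]), 89.0) [ 0.5323 -0.0197  0.0478]
wrist 0.066 3024 (array([614.7, -20.9]), array([83.9, 54.6]), 88.9) [ 0.6135 -0.021   0.0705]
wrist 0.095 575 (array([605.3, -20.7]), array([11.9, 41.5]), 89.4) [ 0.6041 -0.0208  0.1047]
top 0.04 3087 (array([547.1, -20.1]), array([131.5, 162.3]), 89.8) [ 0.5334 -0.0196  0.0488]
top 0.066 361 (array([612.4, -20.8]), array([81.8, 46.1]), 88.8) [ 0.6068 -0.0215  0.0714]
top 0.095 73 (array([606.7, -20. ]), array([ 9.1, 41. ]), 88.8) [ 0.6024 -0.02    0.1058]
```

View pics/wrist2.png

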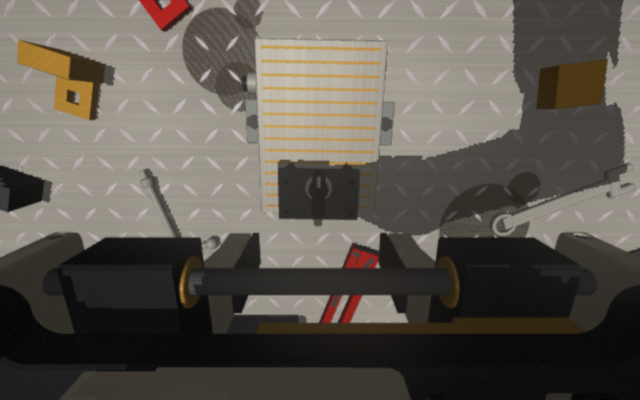

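The wrist view shows the wing now in line with the slot, at (318,195), measured at -1°, so it has clicked over and stays. Next is the shim, with its step near (0.486,-0.289).

Call:
apply_moves(
  targets=[
    [1,0.0154,-0.0336,0,0,0,0],
    [1,0.0154,-0.0336,0,0,0,0],
    [1,0.0154,-0.0336,0,0,0,0],
    [1,0.0154,-0.0336,0,0,0,0],
    [1,0.0154,-0.0336,0,0,0,0],
    [1,0.0154,-0.0336,0,0,0,0],
    [1,0.0154,-0.0336,0,0,0,0],
    [1,0.0154,-0.0336,0,0,0,0],
    [1,0,0,0.02,0,0,0.07],
    [1,0,0,0.03,0,0,0.07],
    [1,0,0,0.03,0,0,0.065],
    [1,0,0,0,0,0,0],
    [1,0,0,0,0,0,0],
  ],
)

```text
time_s: 8.33
tcp_pos: [0.4837, -0.2895, 0.1427]
eef_rot: [-180.0, -0.3, 161.9]
contact_force: [-0.2, 0.2, 1.1]
gripper_width: 0.0875
gripper_force: 0.0
```

Run:
```python
from plant import *
from h import *
s=get_state();p=s["tcp_pos"];y=np.radians(s["eef_rot"][2]);print(s["time_s"],s["joints"].round(1),p.round(4),s["eef_rot"].round(2))
c=capture("wrist");np.savez("w3.npz",**c);P=cloud(c)
hsv=cv2.cvtColor(c["frame"],cv2.COLOR_RGB2HSV)
d=np.hypot(P[...,0]-.5,P[...,1]+.29);br=(hsv[...,0]>12)&(hsv[...,0]<32)&(hsv[...,1]>110)&(d<.08)
for lo,hi in((.005,.015),(.045,.056)):
    k=br&(P[...,2]>lo)&(P[...,2]<hi)
    if k.sum()>5: print(lo,k.sum(),rect(P[k]),P[k].mean(0).round(4))
cv2.imwrite("pics/w3.png",cv2.cvtColor(c["frame"],cv2.COLOR_RGB2BGR))
```

```text
8.3333 [-11.   15.4 -21.2   0.  -53.6 -97. ] [ 0.4837 -0.2895  0.1427] [-179.96   -0.3   161.95]
0.005 992 (array([ 504.3, -297.7]), array([46.8, 65.9]), 71.9) [ 0.516  -0.3014  0.0095]
0.045 1508 (array([ 483.4, -291.1]), array([48.8, 22.4]), 71.8) [ 0.4827 -0.2906  0.0493]
```

View pics/w3.png

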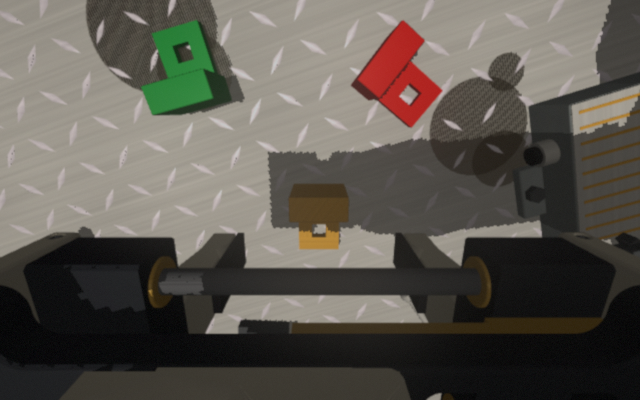

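The wrist view shows the brass shim at (318,215), centred and square between the fingers. The red and green look-alikes are well clear. I'll descend and grip it.

Call:
apply_moves(
  newtons=50,
  targets=[
    [1,-0.002,0,0.03,0,0,0],
    [1,0,0,0.035,0,0,0],
    [1,0,0,0.03,0,0,0],
    [1,0,0,0.012,0,0,0],
    [1,0,0,0.006,0,0,0],
    [0.3,0,0,0,0,0,0],
    [0.3,0,0,0,0,0,0],
    [0.3,0,0,0,0,0,0],
    [0.3,0,0,0,0,0,0],
    [0.3,0,0,0,0,0,0],
    [0.3,0,0,0,0,0,0],
    [0.3,0,0,0,0,0,0],
    [0.3,0,0,0,0,0,0],
    [0.3,0,0,0,0,0,0],
    [0.3,0,0,0,0,0,0],
  ],
)

```text
time_s: 9.63
tcp_pos: [0.4873, -0.2907, 0.0322]
eef_rot: [-180.0, 0.0, 161.8]
contact_force: [-2.2, -0.4, 6.6]
gripper_width: 0.0495
gripper_force: 50.0
```

Call:
apply_moves(
  targets=[
    [0.3,0,0,-0.005,0,0,0],
    [0.3,0,0,-0.015,0,0,0],
    [0.3,0,0,-0.03,0,0,0],
    [0.3,0,0,-0.03,0,0,0],
    [0.3,0,0,-0.03,0,0,0],
    [0.3,0,0,-0.01,0,0,-0.06],
    [0.3,0,0,0,0,0,-0.065],
    [0.3,0,0,0,0,0,-0.065],
    [0.3,0,0,0,0,0,0],
    [0.3,0,0,0,0,0,0],
  ],
)

```text
time_s: 10.47
tcp_pos: [0.4864, -0.29, 0.1507]
eef_rot: [180.0, -0.1, 178.7]
contact_force: [-1.0, -0.2, -4.4]
gripper_width: 0.0496
gripper_force: 50.0
```

Call:
apply_moves(
  targets=[
    [0.3,-0.0033,0.025,0,0,0,0],
    [0.3,-0.0033,0.035,0,0,0,0],
    [0.3,-0.0033,0.035,0,0,0,0],
    [0.3,-0.0033,0.035,0,0,0,0],
    [0.3,-0.0033,0.035,0,0,0,0],
    [0.3,-0.0033,0.035,0,0,0,0],
    [0.3,-0.0033,0.035,0,0,0,0],
    [0.3,-0.0033,0.036,0,0,0,0],
    [0.3,0,0,0.02,0,0,0],
    [0.3,0,0,0.02,0,0,0],
    [0.3,0,0,0.01,0,0,0],
    [0.3,0,0,0,0,0,0],
    [0.3,0,0,0,0,0,0],
  ],
)

```text
time_s: 11.55
tcp_pos: [0.5185, -0.0204, 0.101]
eef_rot: [-179.9, -0.1, 178.8]
contact_force: [-0.1, -1.0, -3.1]
gripper_width: 0.05
gripper_force: 50.0
```

Run:
```python
from plant import *
from h import *
s=get_state();print(s["time_s"],s["tcp_pos"].round(4),s["eef_rot"].round(2),s["contact_force"].round(1),s["moment"].round(2))
ims=[]
for n in("wrist","scene"):
    c=capture(n);np.savez(n+"4.npz",**c);P=cloud(c)
    hsv=cv2.cvtColor(c["frame"],cv2.COLOR_RGB2HSV)
    d=np.hypot(P[...,0]-.535,P[...,1]+.02);br=(hsv[...,0]>12)&(hsv[...,0]<32)&(hsv[...,1]>130)&(d<.08)&(P[...,2]>.055)
    t=br&(P[...,2]<.095)
    if t.sum()>5: 
        print(n,t.sum(),rect(P[t]),P[t].mean(0).round(4)); 
        q=P[t];A=np.c_[q[:,:2]-q[:,:2].mean(0),np.ones(len(q))];print("slope",np.linalg.lstsq(A,q[:,2],rcond=None)[0].round(4))
    k=(np.hypot(P[...,0]-.607,P[...,1]+.02)<.06)&(P[...,2]>.066)&(P[...,2]<.0745)
    print("lip",rect(P[k]),P[k][:,2].mean())
    cv2.imwrite(f"pics/{n}4.png",cv2.cvtColor(c["frame"],cv2.COLOR_RGB2BGR))
```

```text
11.55 [ 0.5185 -0.0204  0.101 ] [-1.7995e+02 -1.1000e-01  1.7876e+02] [-0.1 -1.  -3.1] [ 0.   -0.2   0.05]
wrist 2722 (array([536.8, -21.4]), array([50.5, 67.4]), 88.2) [ 0.5321 -0.0207  0.0809]
slope [-0.0996  0.0026  0.0809]
lip (array([557. , -21.1]), array([13.7,  1.2]), 86.0) 0.07385095159768558
scene 247 (array([549.9, -21.4]), array([49.4, 49.2]), 89.5) [ 0.5483 -0.0187  0.0798]
slope [-0.128  -0.0497  0.0798]
lip (array([597.4, -19.1]), array([85.9, 94.5]), 88.5) 0.07091847646554172
```

View pics/wrist4.png

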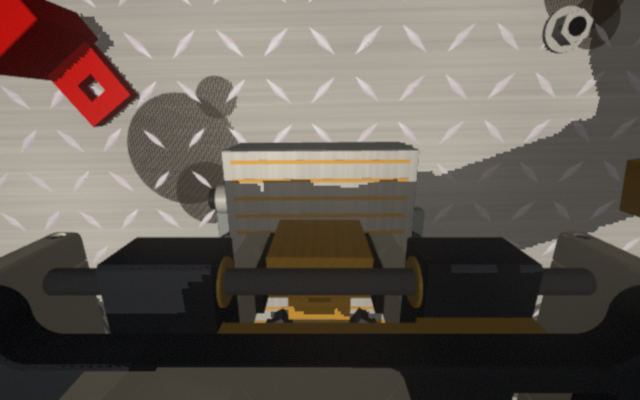

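The wrist view shows the shim held over the chuck with its step at (320,243) and the tongue towards the nest. I'll check its pitch from the saved data.

Run:
```python
from h import *
for n in("wrist","scene"):
    c=dict(np.load(n+"4.npz"));P=cloud(c);hsv=cv2.cvtColor(c["frame"],cv2.COLOR_RGB2HSV)
    br=(hsv[...,0]>10)&(hsv[...,0]<34)&(hsv[...,1]>100)&(P[...,2]>.055)&(abs(P[...,1]+.0205)<.017)&(P[...,0]>.5)&(P[...,0]<.59)
    for lo,hi,x0,x1 in((.07,.095,.536,.58),(.112,.13,.5,.54)):
        k=br&(P[...,2]>lo)&(P[...,2]<hi)&(P[...,0]>x0)&(P[...,0]<x1)
        if k.sum()<8: continue
        q=P[k];A=np.c_[q[:,:2]-q[:,:2].mean(0),np.ones(len(q))];s=np.linalg.lstsq(A,q[:,2],rcond=None)[0]
        print(n,k.sum(),s.round(3),"x",q[:,0].min().round(4),q[:,0].max().round(4),"z",q[:,2].min().round(4),q[:,2].max().round(4))
```

```text
wrist 1150 [0.036 0.001 0.078] x 0.5526 0.5708 z 0.0723 0.0801
wrist 1293 [ 0.096 -0.004  0.117] x 0.5028 0.5262 z 0.112 0.12
scene 131 [-0.046  0.01   0.079] x 0.5363 0.5746 z 0.0707 0.0841
```

Call:
apply_moves(
  targets=[
    [0.3,0,0.0008,0.008,0,0,-0.003],
    [0.3,0,0,0.008,0,0,0],
    [0.3,0,0,0.003,0,0,0],
    [0.3,0,0,0.001,0,0,0],
    [0.3,0,0,0,0,0,0],
    [0.3,0,0,0,0,0,0],
    [0.3,0,0,0,0,0,0],
  ],
)

```text
time_s: 12.23
tcp_pos: [0.5191, -0.0191, 0.0816]
eef_rot: [180.0, 0.0, 179.1]
contact_force: [0.5, 0.1, -4.6]
gripper_width: 0.0499
gripper_force: 50.0
```

Call:
apply_moves(
  targets=[
    [0.3,0,0,0.001,0,0,0],
    [0.3,0,0,0,0,0,0],
    [0.3,0,0,0,0,0,0],
  ],
)

```text
time_s: 12.48
tcp_pos: [0.5189, -0.0191, 0.0804]
eef_rot: [180.0, 0.0, 179.1]
contact_force: [0.4, -0.1, -5.2]
gripper_width: 0.0496
gripper_force: 50.0
```

Not touching yet, so I'll keep lowering in small steps.

Call:
apply_moves(
  targets=[
    [0.3,0,0,0.001,0,0,0],
    [0.3,0,0,0,0,0,0],
    [0.3,0,0,0,0,0,0],
  ],
)

```text
time_s: 12.73
tcp_pos: [0.519, -0.0191, 0.0801]
eef_rot: [180.0, 0.0, 179.2]
contact_force: [-3.6, 1.7, 6.2]
gripper_width: 0.0497
gripper_force: 50.0
```

Call:
apply_moves(
  targets=[
    [0.3,0,0,0.001,0,0,0],
    [0.3,0,0,0,0,0,0],
    [0.3,0,0,0,0,0,0],
  ],
)

```text
time_s: 12.98
tcp_pos: [0.519, -0.0191, 0.0801]
eef_rot: [-180.0, 0.1, 179.2]
contact_force: [-7.9, 1.5, 16.3]
gripper_width: 0.0498
gripper_force: 50.0
```

Call:
apply_moves(
  targets=[
    [0.3,0,0,-0.0013,0,0,0],
    [0.3,-0.004,0,0,0,0,0],
    [0.3,-0.004,0,0,0,0,0],
    [0.3,-0.004,0,0,0,0,0],
    [0.3,-0.003,0,0,0,0,0],
    [0.3,-0.003,0,0,0,0,0],
    [0.3,-0.003,0,0,0,0,0],
    [0.3,0,0,0,0,0,0],
  ],
)

```text
time_s: 13.65
tcp_pos: [0.538, -0.0204, 0.0802]
eef_rot: [-179.9, -0.2, 179.1]
contact_force: [-13.3, -1.5, 15.7]
gripper_width: 0.0498
gripper_force: 50.0
```

Call:
apply_moves(
  targets=[
    [0.3,-0.002,0,0,0,0,0],
    [0.3,-0.002,0,0,0,0,0],
    [0.3,-0.002,0,0,0,0,0],
    [0.3,-0.002,0,0,0,0,0],
    [0.3,0,0,0,0,0,0],
  ],
)

```text
time_s: 14.07
tcp_pos: [0.5457, -0.0205, 0.0802]
eef_rot: [-179.9, -0.2, 179.1]
contact_force: [-13.4, -0.8, 16.8]
gripper_width: 0.0499
gripper_force: 50.0
```

Call:
apply_moves(
  targets=[
    [0.3,0,0,-0.001,0,0,0],
    [0.3,-0.003,0,0,0,0,0],
    [0.3,-0.003,0,0,0,0,0],
    [0.3,-0.003,0,0,0,0,0],
    [0.3,0,0,0,0,0,0],
  ],
)

```text
time_s: 14.48
tcp_pos: [0.5579, -0.0196, 0.0803]
eef_rot: [-180.0, 0.0, 179.1]
contact_force: [0.5, -0.9, -5.4]
gripper_width: 0.0493
gripper_force: 50.0
```

Call:
apply_moves(
  targets=[
    [0.3,-0.003,0,0,0,0,0],
    [0.3,-0.003,0,0,0,0,0],
    [0.3,-0.002,0,0,0,0,0],
    [0.3,0,0,0,0,0,0],
  ],
)

```text
time_s: 14.82
tcp_pos: [0.5656, -0.0197, 0.0806]
eef_rot: [180.0, 0.0, 179.1]
contact_force: [0.1, 0.3, -5.7]
gripper_width: 0.0498
gripper_force: 50.0
```

Call:
apply_moves(
  targets=[
    [0.3,-0.001,0,0.0005,0,0,0],
    [0.3,-0.001,0,0,0,0,0],
    [0.3,0,0,0,0,0,0],
    [0.3,0,0,0,0,0,0],
  ],
)

```text
time_s: 15.15
tcp_pos: [0.5664, -0.0199, 0.0802]
eef_rot: [-180.0, -0.0, 179.1]
contact_force: [-4.4, 1.3, 0.7]
gripper_width: 0.0503
gripper_force: 50.0
```

Call:
apply_moves(
  targets=[
    [0.3,-0.001,0,0,0,0,0],
    [0.3,-0.001,0,0,0,0,0],
    [0.3,0,0,0,0,0,0],
    [0.3,0,0,0,0,0,0],
  ],
)

```text
time_s: 15.48
tcp_pos: [0.5672, -0.02, 0.0803]
eef_rot: [-180.0, -0.2, 179.1]
contact_force: [-9.5, 2.7, 5.9]
gripper_width: 0.0497
gripper_force: 50.0
```

Call:
apply_moves(
  targets=[
    [0.3,-0.001,0,-0.0003,0,0,0],
    [0.3,-0.001,0,0,0,0,0],
    [0.3,0,0,0,0,0,0],
    [0.3,0,0,0,0,0,0],
  ],
)

```text
time_s: 15.82
tcp_pos: [0.5688, -0.0201, 0.0804]
eef_rot: [-180.0, -0.2, 179.1]
contact_force: [-9.6, 2.9, 3.7]
gripper_width: 0.0498
gripper_force: 50.0
```

Call:
apply_moves(
  targets=[
    [0.3,-0.001,0,0,0,0,0],
    [0.3,-0.001,0,0,0,0,0],
    [0.3,0,0,0,0,0,0],
    [0.3,0,0,0,0,0,0],
  ],
)

```text
time_s: 16.15
tcp_pos: [0.57, -0.0202, 0.0804]
eef_rot: [-180.0, -0.3, 179.1]
contact_force: [-13.2, 2.0, 7.5]
gripper_width: 0.0498
gripper_force: 50.0
```

Call:
apply_moves(
  targets=[
    [0.3,-0.001,0,-0.0003,0,0,0],
    [0.3,-0.001,0,0,0,0,0],
    [0.3,0,0,0,0,0,0],
    [0.3,0,0,0,0,0,0],
  ],
)

```text
time_s: 16.48
tcp_pos: [0.5717, -0.0202, 0.0805]
eef_rot: [-180.0, -0.3, 179.1]
contact_force: [-13.6, 3.3, 7.1]
gripper_width: 0.0494
gripper_force: 50.0
```

Call:
apply_moves(
  targets=[
    [0.3,-0.001,0,0,0,0,0],
    [0.3,-0.001,0,0,0,0,0],
    [0.3,0,0,0,0,0,0],
    [0.3,0,0,0,0,0,0],
  ],
)

```text
time_s: 16.82
tcp_pos: [0.5725, -0.0202, 0.0805]
eef_rot: [-180.0, -0.4, 179.1]
contact_force: [-19.2, 4.0, 11.6]
gripper_width: 0.05
gripper_force: 50.0
```

Call:
apply_moves(
  targets=[
    [0.3,-0.001,0,-0.0003,0,0,0],
    [0.3,-0.001,0,0,0,0,0],
    [0.3,0,0,0,0,0,0],
    [0.3,0,0,0,0,0,0],
  ],
)

```text
time_s: 17.15
tcp_pos: [0.5725, -0.0203, 0.0806]
eef_rot: [-179.9, -0.6, 179.1]
contact_force: [-25.8, 6.9, 16.9]
gripper_width: 0.0497
gripper_force: 50.0
```

Run:
```python
from plant import *
from h import *
s=get_state();print(s["time_s"],s["tcp_pos"].round(4),s["eef_rot"].round(2),s["contact_force"].round(1),s["moment"].round(2))
c=capture("scene");np.savez("s5.npz",**c);P=cloud(c);hsv=cv2.cvtColor(c["frame"],cv2.COLOR_RGB2HSV)
br=(hsv[...,0]>10)&(hsv[...,0]<34)&(hsv[...,1]>100)&(abs(P[...,1]+.0205)<.03)&(P[...,0]>.53)&(P[...,0]<.6)&(P[...,2]>.055)
q=P[br];print(len(q),q.min(0),q.max(0)); 
t=q[q[:,2]<.063];print("tongue top",len(t),t.mean(0) if len(t) else "")
a=cv2.cvtColor(c["frame"],cv2.COLOR_RGB2BGR)[140:270,240:420];cv2.imwrite("pics/s5.png",cv2.resize(a,None,fx=4,fy=4,interpolation=2))
```

```text
17.15 [ 0.5725 -0.0203  0.0806] [-179.95   -0.62  179.11] [-25.8   6.9  16.9] [3.02 8.56 0.39]
85 [ 0.55585928 -0.04950067  0.0580434 ] [0.59978628 0.00743287 0.17487032]
tongue top 16 [ 0.58224592 -0.01558351  0.05968987]
```

View pics/s5.png

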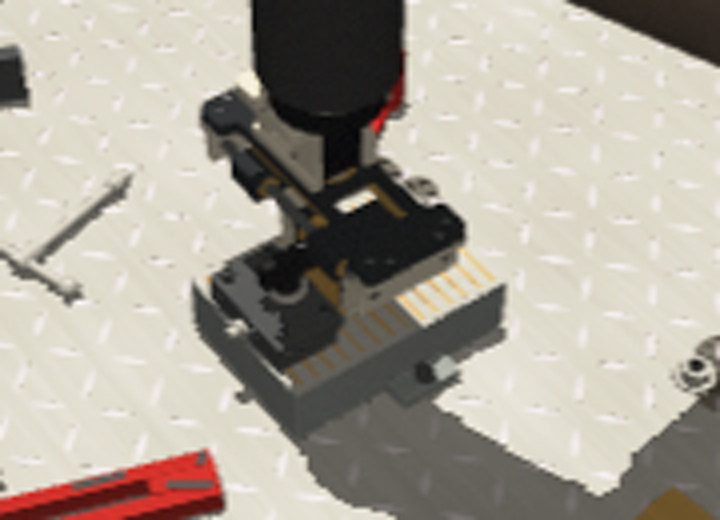

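The crop shows the shim's step gripped right in front of the nest, at (330,270), with the knob in line. The shim stalled at x = 0.5725, about 6 mm after first touching the ejector, while the force kept rising, so it is on the stop. The push has tilted the tool 0.6° nose-down, so I'll level it while keeping the push on.

Call:
apply_moves(
  newtons=60,
  targets=[
    [0.3,0,0,0,0,-0.004,0],
    [0.3,0,0,0,0,-0.004,0],
    [0.3,0,0,0,0,0,0],
    [0.3,0,0,0,0,0,0],
    [0.3,0,0,0,0,0,0],
  ],
)

```text
time_s: 17.62
tcp_pos: [0.5723, -0.0203, 0.0802]
eef_rot: [-179.9, 0.1, 179.1]
contact_force: [-24.1, 7.5, 15.0]
gripper_width: 0.0493
gripper_force: 60.0
```

Call:
apply_moves(
  targets=[
    [0.3,-0.001,0.0007,0,0,-0.002,0],
    [0.3,0,0,0,0,0,0],
    [0.3,0,0,0,0,0,0],
    [0.3,0,0,0,0,0,0],
    [0.3,0,0,0,0,0,0],
    [0.3,0,0,0,0,0,0],
  ],
)

```text
time_s: 18.12
tcp_pos: [0.5723, -0.0203, 0.0802]
eef_rot: [-179.9, 0.1, 179.1]
contact_force: [-27.7, 6.1, 17.8]
gripper_width: 0.0501
gripper_force: 60.0
```

Run:
```python
from plant import *
print(close_job())
```

```text
the job is handed in; nothing more can be done
None
```

The knob is clicked over and stays there on its own, and the stepped shim is on the chuck face, held against the end stop with about 28 N at 18 s; the job is handed in, no verdict came back, and I confirmed "home" only from the stall and force readings because the tongue is hidden under the lip.

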